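# Stack the plates of a multi-plate clutch

## Task

Build up the plate pack of the clutch on the bench: a friction disc (teeth inward) down over the splined hub, the separator plate (tabs outward) into the slots of the carrier on top of it, then the second friction disc on top of that, each lying flat and fully home on what is below. Lower every plate down by hand rather than letting it drop, let go of it, and leave the finished seal parts around the work where they stand.

Things in the scene. Friction and masses are not known exactly. Their poses are not given: they have to be found in the camera images.
- disc_a_mid (a point): friction disc, one of two alike: flat ring 8 mm thick, 60 mm diameter, round and smooth outside, dark linings, about 75 g. From its 46 mm bore six steel teeth 8.5 mm wide point inward to 18.3 mm from the centre, at 30, 90, 150... degrees from x (x points mid-gap). The point is its centre, 4 mm above its underside; z is its axis. Either face may be up. Starts flat on the bench.
- disc_b_mid (a point): friction disc, one of two alike: flat ring 8 mm thick, 60 mm diameter, round and smooth outside, dark linings, about 75 g. From its 46 mm bore six steel teeth 8.5 mm wide point inward to 18.3 mm from the centre, at 30, 90, 150... degrees from x (x points mid-gap). The point is its centre, 4 mm above its underside; z is its axis. Either face may be up. Starts flat on the bench.
- plate_mid (a point): separator plate: flat plain steel ring 6 mm thick, 60 mm outer, 48 mm inner diameter, about 70 g, with four outward tabs 9 mm wide reaching 40.5 mm from the centre at +20, -20, 160, 200 degrees from x; its +y and -y edges are free to grip across 60 mm. The point is its centre, 3 mm above its underside; z is its axis. Starts flat on the bench; fits two ways, half a turn apart.
- carrier: outer plate carrier fixed on a dark 130 x 104 x 8 mm plate. Origin on the bench on its axis, z up. Flange 92 mm diameter, 16 mm high. On its +x and -x sides three upright lugs each, 32.6 to 42.5 mm from the axis, tops 54 mm high with a 1.4 mm lead-in. The +y and -y sides are open (45 mm wide), so that plates held across y go down with the fingers outside.
- slots (a point): on the carrier's axis at the height of the lug tops (54 mm above the bench), axes as the carrier's: the lugs leave four open-topped upright slots 11.4 mm wide, at +20, -20, 160 and 200 degrees from x, for the separator plate's tabs.
- seat (a point): centre of the carrier's round flat seat, 58 mm diameter, 22 mm above the bench, on which the pack is stacked. The finished pack is 22 mm high: disc centres 4 and 18 mm, separator centre 11 mm above this point.
- hub: splined steel hub, fixed upright on the carrier's axis but clocked at its own angle. Origin on its axis at seat level, 22 mm above the bench; z up. Core 34 mm diameter, 36 mm tall; six splines 8 mm wide reach 21.5 mm from the axis and 34 mm up, tops with a 1.4 mm lead-in. x points along one spline, others every 60 degrees. A disc fits with its x along any spline; play about 1.2 mm, 4 degrees.
- seal_ring_mid (a point): bystander: loose low seal ring of bright steel with a dark face ring, 60 mm in diameter, 26 mm high, standing on the bench; the point is its middle, 12 mm up.
- sleeve_1_mid (a point): bystander: loose tall slotted seal sleeve of bright steel, 50 mm in diameter with a 60 mm collar on top, 58 mm high, upright on the bench; the point is its middle, 28 mm up.
- sleeve_2_mid (a point): bystander: a second tall slotted seal sleeve like the first, on the other side of the bench; the point is its middle, 28 mm up.
Mind the look-alikes: they are no part of the job. What is shaped like the part that bears disc_a_mid but green is not meant. Leave any yellow look-alike of the part that bears disc_b_mid alone.

How it is judged:
By the outcome, as a careful person would: the job done as asked, in the order asked, and still so for the second after the job is handed in, with the robot touching nothing.
It also fails if it takes over 72 s, if anything falls off the work surface, if the arm or the gripper's body presses on something with over 40 N, if the wrist force passes 120 N, or if a joint passes its speed limit or range.

## Robot

A 6-joint arm with a two-finger parallel gripper is mounted at the origin on the work surface. World frame = base frame: x ahead of the robot, y to its left, z up, the work surface at z = 0. Lengths are in mm, angles in rad, forces in N, time in s.
With the tool pointing down it reaches from about 350 to 975 mm from the base axis. Payload 7.1 kg.
Tool frame: the origin (TCP) lies at the very end of the fingers, on their centre line; the grasp point (between the pads) lies 19 mm behind it; z points along the fingers, y is the line along which they close (so a half turn about z gives the same grasp; the last joint's range is limited). The gripper opens to 88 mm and grips with 3 to 60 N. Pads are 20 mm wide; open, the fingers measure 115 mm over their backs; the gripper's body (75 mm by 178 mm) begins 61 mm behind the grasp point.
Start: joints at [1.24, 0.423, 1.63, -0, 1.089, -0.019], TCP at [191.701, 594.858, 222.675] pointing down, gripper open.
Joint ranges: [-3, 3], [-0.9, 2.11], [0.09, 2.58], [-1.31, 4.45], [0.11, 2.69], [-2.54, 2.54]. Speed limits (rad/s): [2.39, 2.39, 3.01, 3.14, 3.14, 3.14].

## Interface

Orientations are given as a rotation vector (axis times angle).
In Python, from workcell import get_obs, get_image, job, models gives the robot as it stands.
- The arm moves only by the tool jog_arm, never from a script. Its argument "increments" is one flat list of numbers, 7 for each row, row after row: the turn, a rotation vector about the tool's x, y, z in degrees, then the shift along the tool's x, y, z in mm, then the opening in per cent of the stroke, from 0 (shut) to 100 (fully open). A call has 1 to 12 rows; each row shifts and turns the commanded pose from where the row before left it, along the tool's axes as they then stand; what a row does not reach is not made up. A row lasts 1/8 s, in which the tool goes at most 62.5 mm and 10.7 degrees, less where a joint would pass 70% of its speed; a pose out of reach is approached as far as the arm can. A call is refused whole if a number of a shift passes 62.5 or a number of a turn 10.7, either way. A call with a gripper value outside its range is refused whole. The fingers move at their own pace and stop on an object; the grip force is fixed at half the most. Time passes only in rows, so rows that do not move let the fingers close. It gives the time, the measured TCP pose, the force, the opening and the grip force at its end, in the units of the state.
- get_obs(): the state, without advancing time (a new reading comes with each control period).
- get_image(name): name is "side" or "top"; returns a dict with "pixels" (384x512x3 uint8, blue, green, red), "depth" (384x512 float32, mm along the optical axis (not along the pixel's ray), 0 where there is no reading), "fx", "fy", "cx", "cy" (pixels), "cam_to_world" (4x4, takes a point from camera to world coordinates). Camera axes: x right, y up, looking along -z (the intrinsics and any distortion apply to the point x, -y, -z); pixel columns grow to the right and rows downward; lengths in mm; the calibration is good to about 2 mm. A picture is of the moment at which its call begins.
- job.close_job(): hands the job in; it is judged then, once.
Trained networks look in the newest picture that a camera, given by its name, has taken for a name from the list of things; names that differ only in an ending like _2 or _b are one class to them, and where a whole thing is asked for, a point or a joint stands for the part that bears it (a point fixed in the world has none). Each returns a list of dicts, best first, with "p" (0 to 1); they miss things now and then, are a little off and sometimes report something else, mostly with a low value. They report only what shows in the picture. A call takes as long as a camera call. They do not tell look-alikes from the thing itself.
- models.look_for(target, camera): "centre" ([x, y, z] in mm, in world coordinates, good to about 4 mm: the middle of the surface that is visible of it).
- models.regions_of(target, camera): "region" (384x512 bool, what is visible of it).
The state is a dict: "t": time; "qpos": joint angles; "qvel": joint speeds; "joint_torque": joint torques, N m; "ee_pos": TCP position; "orientation": TCP orientation; "ft_force": force on the tool from outside, world axes, zero at the start; "moment": the same for the moment, N m; "width": finger opening in mm; "grasp_force": force on a finger pad.
Only numpy, scipy, OpenCV 4.12 (cv2) and the standard library are available. Lean on these libraries where they do the work, as an engineer would, in place of code of your own. Each camera call takes 0.05 s, during which the arm holds its last target. There are 200 camera calls.

## Working session

There is one attempt and no reset: what is moved stays moved. The work goes in short steps, Python scripts to look and compute and a tool call to move; the robot and the scene stay as the last step left them, time stands still between calls to the robot, and variables do not carry over. Pictures are saved under pics/ and viewed, at most 10 in all, crops included, and the job is handed in when it is done.

Besides the shell and the picture viewer there is one more tool, called after "Request:" as a command line: name --argument value ..., lists and objects as JSON in quotes. jog_arm: Moves the arm, as the interface text tells. Its arguments: {"type":"object","properties":{"increments":{"type":"array"}},"required":["increments"]}

```bash
mkdir -p pics; ls; cat > h.py <<'E'
import numpy as np, cv2
from workcell import get_obs,get_image,job,models
def pts(im):
    d=im["depth"]; v,u=np.mgrid[0:d.shape[0],0:d.shape[1]]
    X=(u-im["cx"])/im["fx"]*d; Y=-(v-im["cy"])/im["fy"]*d
    P=np.stack([X,Y,-d,np.ones_like(d)],-1)@np.array(im["cam_to_world"]).T
    P=P[...,:3]; P[d<=0]=np.nan; return P
E
python3 - <<'E'
from h import *
for c in("top","side"):
    im=get_image(c); cv2.imwrite(f"pics/{c}0.png",im["pixels"]); np.savez(f"{c}0.npz",**{k:np.array(v) for k,v in im.items()})
    print(c,{k:v for k,v in im.items() if k not in("pixels","depth")})
    for n in("disc_a_mid","plate_mid","carrier","hub","seal_ring_mid","sleeve_1_mid"):
        try:
            print(n,[(np.round(r["centre"]).tolist(),round(r["p"],2)) for r in models.look_for(n,c)])
        except Exception as e: print(n,e)
o=get_obs(); print(o)
E
```

```text
pics
top {'fx': 427.7364005938589, 'fy': 427.7364005938589, 'cx': 255.64295780705262, 'cy': 194.62625331110925, 'cam_to_world': array([[ 5.15651960e-03,  9.98234738e-01, -5.91677046e-02,
         4.89452134e+02],
       [-9.99971943e-01,  5.46890892e-03,  5.11900781e-03,
         1.38953335e+01],
       [ 5.43355421e-03,  5.91396483e-02,  9.98234932e-01,
         1.38017498e+03],
       [ 0.00000000e+00,  0.00000000e+00,  0.00000000e+00,
         1.00000000e+00]])}
disc_a_mid [([546.0, -151.0, 6.0], 0.58)]
plate_mid [([448.0, -241.0, 3.0], 0.43)]
carrier [([597.0, 46.0, 8.0], 0.9)]
hub [([603.0, 43.0, 60.0], 0.43)]
seal_ring_mid [([448.0, 236.0, 25.0], 0.63)]
sleeve_1_mid [([529.0, 425.0, 57.0], 0.75)]
side {'fx': 397.8035915065441, 'fy': 397.8035915065441, 'cx': 254.11652632678343, 'cy': 190.63579796056865, 'cam_to_world': array([[-8.73708683e-01,  3.53019220e-01, -3.34679798e-01,
         2.21666644e+02],
       [-4.86325409e-01, -6.18353035e-01,  6.17354939e-01,
         6.97148248e+02],
       [ 1.09878903e-02,  7.02151661e-01,  7.11942632e-01,
         8.75964785e+02],
       [ 
[... 408 characters left out ...]
, ([448.0, -240.0, 6.0], 0.55)]
{'t': 0.7, 'qpos': array([ 1.23996656e+00,  4.23072459e-01,  1.62990521e+00, -8.43489441e-06,
        1.08859778e+00, -1.89883894e-02]), 'qvel': array([ 0.00035825,  0.00105181,  0.0006876 ,  0.00046657,  0.00101534,
       -0.00054402]), 'joint_torque': array([-9.74947507e-04, -5.44422626e+01, -2.73996198e+01,  6.42474904e-02,
        1.68322306e-02, -3.37170070e-05]), 'ee_pos': array([191.72286896, 594.85044631, 222.69021874]), 'orientation': array([4.87849249e-01, 3.10347265e+00, 2.45633326e-05]), 'ft_force': array([-0.05065544, -0.10872788, -0.32695622]), 'moment': array([0.00167574, 0.03713407, 0.01034315]), 'grasp_force': 0.0, 'width': 87.70715212461555}
```

View pics/top0.png

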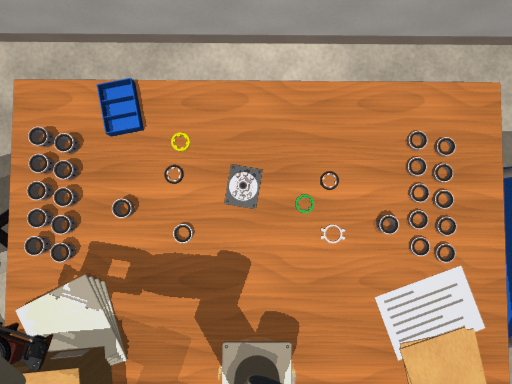

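View pics/side0.png

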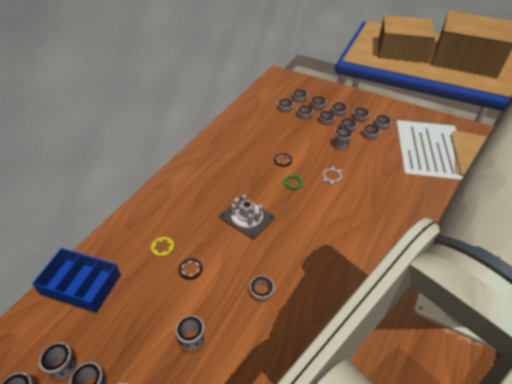

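The top view shows the discs at (174,174) and (329,181), the plate at (333,234) and the carrier at (243,186). The green look-alike is at (305,204) and the yellow one at (180,141). The seal ring is at (183,233) and the sleeves at (122,208) and (388,224). The side view agrees. Next I fit the poses by analysis-by-synthesis.

```bash
cat > fit.py <<'E'
from h import *
from scipy.optimize import minimize
def rays(im,u0,u1,v0,v1,n=5):
    s=(np.arange(n)+.5)/n-.5
    u=(np.arange(u0,u1)[:,None]+s).ravel(); v=(np.arange(v0,v1)[:,None]+s).ravel()
    U,V=np.meshgrid(u,v); T=np.array(im["cam_to_world"])
    D=np.stack([(U-im["cx"])/im["fx"],-(V-im["cy"])/im["fy"],-np.ones_like(U)],-1)@T[:3,:3].T
    return T[:3,3],D
def proj(im,p):
    T=np.array(im["cam_to_world"]); c=T[:3,:3].T@(np.array(p,float)-T[:3,3])
    return im["cx"]+im["fx"]*c[0]/-c[2], im["cy"]-im["fy"]*c[1]/-c[2]
def loc(O,D,z,cx,cy,th):
    k=(z-O[2])/D[...,2]; x=O[0]+k*D[...,0]-cx; y=O[1]+k*D[...,1]-cy
    c,s=np.cos(th),np.sin(th); return c*x+s*y,-s*x+c*y
def bars(x,y,angs,hw,r0,r1):
    m=np.zeros(x.shape,bool)
    for a in np.radians(angs):
        l=np.cos(a)*x+np.sin(a)*y; t=-np.sin(a)*x+np.cos(a)*y; m|=(l>r0)&(l<r1)&(abs(t)<hw)
    return m
def disc(O,D,p,z0=0):
    cl=np.zeros(D.shape[:2],int)
    for z in(0,4,8):
        x,y=loc(O,D,z+z0,*p[:3]); r=np.hypot(x,y)
        cl[(r>23)&(r<30)]=1 if z==8 else 3
        cl[bars(x,y,range(30,390,60),4.25,18.3,23.2)&(r<23.2)]=2
    return cl,4
def plate(O,D,p,z0=0):
    cl=np.zeros(D.shape[:2],int)
    for z in(0,3,6):
        x,y=loc(O,D,z+z0,*p[:3]); r=np.hypot(x,y)
        cl[((r>24)&(r<30))|bars(x,y,(20,-20,160,200),4.5,29,40.5)]=2 if z==6 else 1
    return cl,3
def carr(O,D,p):
    cl=np.zeros(D.shape[:2],int)
    x,y=loc(O,D,8,*p[:3]); cl[(abs(x)<65)&(abs(y)<52)]=1
    x,y=loc(O,D,16,*p[:3]); cl[np.hypot(x,y)<46]=2
    x,y=loc(O,D,22,*p[:3]); cl[np.hypot(x,y)<29]=3
    for z in(24,32,40,48,54,57):
        x,y=loc(O,D,z,*p[:3]); r=np.hypot(x,y)
        if z<55: cl[(r>32.6)&(r<42.5)&(abs(x)>25)&~bars(x,y,(20,-20,160,200),5.7,25,50)]=4 if z==54 else 5
        x,y=loc(O,D,min(z,56),p[0],p[1],p[3]); r=np.hypot(x,y)
        cl[(r<17)|(bars(x,y,range(0,360,60),4,15,30)&(r<21.5))]=7 if z==57 else 6
    x,y=loc(O,D,58,*p[:3]); cl[np.hypot(x,y)<17]=8
    return cl,9
def cost(fn,ims,p,c0,R,full=False,**kw):
    tot=0
    for im in ims:
        u,v=proj(im,c0); s=R*im["fx"]/np.linalg.norm(np.array(im["cam_to_world"])[:3,3]-c0)
        b=[int(round(a)) for a in(u-s,u+s,v-s,v+s)]
        O,D=rays(im,*b); cl,n=fn(O,D,p,**kw)
        h,w=cl.shape[0]//5,cl.shape[1]//5
        A=np.stack([(cl==i).reshape(h,5,w,5).mean((1,3)).ravel() for i in range(n)],1)
        I=im["pixels"][b[2]:b[3],b[0]:b[1]].reshape(-1,3).astype(float)
        C=np.linalg.solve(A.T@A+1e-2*np.eye(n),A.T@I); tot+=((I-A@C)**2).mean()
    return tot
def fit(fn,ims,c0,R,ths,d0=4,**kw):
    best=None
    for t in ths:
        p0=np.array([c0[0],c0[1],*np.atleast_1d(t)])
        S=np.vstack([p0]+[p0+e for e in np.diag([d0,d0]+[.12]*(len(p0)-2))])
        r=minimize(lambda p:cost(fn,ims,p,np.array(c0),R,**kw),p0,method="Nelder-Mead",options=dict(initial_simplex=S,xatol=.02,fatol=.05,maxiter=160))
        if best is None or r.fun<best.fun: best=r
    return best.x,best.fun
def show(n,x,f,per=60):
    print(n,np.round(x[:2],1),"th",np.round(np.degrees(x[2:]),1),"cost",round(f,1),flush=True)
E
cat > m.py <<'E'
from fit import *
I={c:dict(np.load(f"{c}0.npz")) for c in("top","side")}
tops=[]
def g(u,v,z):
    O,D=rays(I["top"],u,u+1,v,v+1,1); k=(z-O[2])/D[0,0,2]; return (O+k*D[0,0])
r=np.radians
for n,fn,uv,z,R,th in(("discR",disc,(329,181),8,42,r([0,20,40])),("discL",disc,(174,174),8,42,r([0,20,40])),("plate",plate,(333,234),6,50,r([0,45,90,135])),
   ("carr",carr,(243,186),30,75,[(r(a),r(b)) for a in(0,-10) for b in(0,20,40)])):
    c0=g(*uv,z); print(n,"c0",np.round(c0))
    for k in("top","side"):
        x,f=fit(fn,[I[k]],c0,R,th); show(n+" "+k,x,f)
    u,v=[int(t) for t in proj(I["top"],c0)]; a=cv2.resize(I["top"]["pixels"][v-24:v+24,u-24:u+24],(200,200),interpolation=2)
    u,v=[int(t) for t in proj(I["side"],c0)]; b=cv2.resize(I["side"]["pixels"][v-24:v+24,u-24:u+24],(200,200),interpolation=2)
    tops.append(np.vstack([a,b]))
cv2.imwrite("pics/m.png",np.hstack(tops))
E
time python3 m.py
```

```text
discR c0 [ 616. -229.    8.]
discR top [ 619.5 -229.9] th [40.7] cost 180.6
discR side [ 621.1 -233.9] th [38.9] cost 72.3
discL c0 [636. 270.   8.]
discL top [636.7 272.3] th [39.2] cost 220.8
discL side [638.  268.7] th [-20.1] cost 103.2
plate c0 [ 446. -242.    6.]
plate top [ 447.5 -240. ] th [88.6] cost 92.6
plate side [ 449.  -246.2] th [88.5] cost 51.2
carr c0 [597.  47.  30.]
carr top [597.7  47.7] th [-9.6 45. ] cost 430.9
carr side [597.2  46.6] th [-9.5 -8. ] cost 170.9
real	0m46.544s
user	0m44.480s
sys	0m2.408s
```

View pics/m.png

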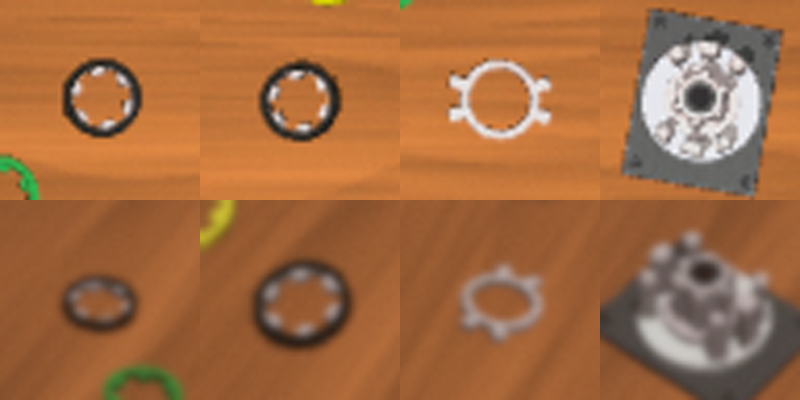

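The crops show discs with lining rings and six bright teeth, the plate with its tabs along ±y, and the hub with a dark bore and splines. The hub angle is still uncertain, at 45 to 52 degrees. I'll move above the left disc while refining it.

Request:
jog_arm --increments '[0, 0, 0, -43.6, -14.4, 8.5, 100, 0, 0, 0, -43.6, -14.4, 8.5, 100, 0, 0, 0, -43.6, -14.4, 8.5, 100, 0, 0, 0, -43.6, -14.4, 8.5, 100, 0, 0, 0, -43.6, -14.4, 8.5, 100, 0, 0, 0, -43.6, -14.4, 8.5, 100, 0, 0, 0, -43.6, -14.4, 8.5, 100, 0, 0, 0, -43.6, -14.4, 8.5, 100, 0, 0, 0, -43.6, -14.4, 8.5, 100, 0, 0, 0, -43.6, -14.4, 8.5, 100, 0, 0, 0, -43.6, -14.4, 8.5, 100, 0, 0, 0, -43.6, -14.4, 8.5, 100]'

```text
t: 2.2
ee_pos: [637.9, 268.9, 120.4]
orientation: [0.488, 3.103, 0.0]
ft_force: [0.3, 1.1, -0.8]
width: 87.8
grasp_force: 0.0
```

```bash
cat > m2.py <<'E'
from fit import *
import fit
P=[dict(np.load("top0.npz"))]
base=fit.carr
def carr2(O,D,p):
    cl,n=base(O,D,p); x,y=loc(O,D,58,*p[:3]); r=np.hypot(x,y)
    cl[r<p[4]]=9; return cl,10
for k in("top","side"):
    im=[dict(np.load(k+"0.npz"))]
    if k=="top": im+= [get_image("top")]
    avg=dict(im[0]); avg["pixels"]=np.mean([i["pixels"].astype(float) for i in im],0)
    q=(598,47,np.radians(-9.6))
    x,f=min((lambda r:(r.x,r.fun))(minimize(lambda p:cost(carr2,[avg],p,np.array([598,47,40.]),44),[*q,np.radians(h),9],method="Nelder-Mead",
       options=dict(initial_simplex=np.array([*q,np.radians(h),9])+np.vstack([np.zeros(5),np.diag([3,3,.1,.15,2])]),maxiter=250)) for h in(0,20,40)) if 0 else
      [ (lambda r:(r.x,r.fun))(minimize(lambda p:cost(carr2,[avg],p,np.array([598,47,40.]),44),[*q,np.radians(h),9],method="Nelder-Mead",
       options=dict(initial_simplex=np.array([*q,np.radians(h),9])+np.vstack([np.zeros(5),np.diag([3,3,.1,.15,2])]),maxiter=250))) for h in(0,20,40)] if 0 else
      [ (lambda r:(r.fun,r.x))(minimize(lambda p:cost(carr2,[avg],p,np.array([598,47,40.]),44),[*q,np.radians(h),9],method="Nelder-Mead",
       options=dict(initial_simplex=np.array([*q,np.radians(h),9])+np.vstack([np.zeros(5),np.diag([3,3,.1,.15,2])]),maxiter=250))) for h in(0,20,40)], key=lambda t:t[0])[::-1] if 0 else (None,None)
    best=None
    for h in(0,20,40):
        p0=np.array([*q,np.radians(h),9]); S=p0+np.vstack([np.zeros(5),np.diag([3,3,.1,.15,2])])
        r=minimize(lambda p:cost(carr2,[avg],p,np.array([598,47,40.]),44),p0,method="Nelder-Mead",options=dict(initial_simplex=S,maxiter=250))
        print(k,h,np.round(r.x[:2],1),np.round(np.degrees(r.x[2:4]),1),round(r.x[4],1),round(r.fun,1))
        if best is None or r.fun<best.fun: best=r
    x=best.x
    print([(h,round(cost(carr2,[avg],[*x[:3],np.radians(h),x[4]],np.array([598,47,40.]),26),1)) for h in range(0,60,4)],flush=True)
o=get_obs(); print(o["ee_pos"],o["orientation"],o["ft_force"],o["t"])
E
sed -i '/x,f=min((lambda/,/if 0 else (None,None)/d' m2.py
python3 m2.py
```

```text
top 0 [597.9  47.9] [-10.2 -11.2] 11.8 327.3
top 20 [597.7  47.8] [-10.7  35.4] 11.5 356.2
top 40 [597.7  47.8] [-10.1  47.5] 11.7 327.1
[(0, np.float64(406.1)), (4, np.float64(424.0)), (8, np.float64(431.4)), (12, np.float64(438.1)), (16, np.float64(441.7)), (20, np.float64(437.8)), (24, np.float64(425.6)), (28, np.float64(408.0)), (32, np.float64(393.7)), (36, np.float64(394.2)), (40, np.float64(372.9)), (44, np.float64(332.8)), (48, np.float64(314.2)), (52, np.float64(336.9)), (56, np.float64(380.7))]
side 0 [597.9  45.3] [-9.6 -8.9] 10.0 258.7
side 20 [597.9  45.3] [-9.7 50.9] 10.0 258.4
side 40 [597.9  45.4] [-10.1  49.4] 9.5 258.5
[(0, np.float64(226.0)), (4, np.float64(244.4)), (8, np.float64(261.1)), (12, np.float64(271.7)), (16, np.float64(275.6)), (20, np.float64(274.7)), (24, np.float64(268.8)), (28, np.float64(263.2)), (32, np.float64(255.0)), (36, np.float64(242.4)), (40, np.float64(229.6)), (44, np.float64(215.0)), (48, np.float64(204.1)), (52, np.float64(202.5)), (56, np.float64(210.3))]
[641.79215488 265.34946863 119.5253478 ] [ 4.91190191e-01  3.10048410e+00 -1.02839813e-03] [ 1.47300176 -1.64457398  0.14364212] 2.25
```

Request:
jog_arm --increments '[0, 0, 10, 0, 0, 10, 100, 0, 0, 10, 0, 0, 10, 100, 0, 0, 10, 0, 0, 10, 100, 0, 0, 10, 0, 0, 10, 100, 0, 0, 10, 0, 0, 10, 100, 0, 0, 10, 0, 0, 10, 100, 0, 0, 10, 0, 0, 10, 100, 0, 0, 10, 0, 0, 10, 100, 0, 0, 10, 0, 0, 10, 100, 0, 0, 0, 0, 0, 0, 100, 0, 0, 0, 0, 0, 0, 100]'

```text
t: 3.62
ee_pos: [636.8, 270.1, 31.0]
orientation: [2.536, 1.854, 0.001]
ft_force: [-0.3, 1.3, 0.0]
width: 87.7
grasp_force: 0.0
```

```bash
cat > st.py <<'E'
from h import *
def st(tgt=None):
    o=get_obs(); R=cv2.Rodrigues(np.array(o["orientation"]))[0]
    yaw=np.degrees(np.arctan2(R[1,1],R[0,1])); print("t",round(o["t"],2),"pos",np.round(o["ee_pos"],2),"yawY",round(yaw,2),"tiltz",np.round(R[:,2],3),"F",np.round(o["ft_force"],1),"w",round(o["width"],1),"g",round(o["grasp_force"],1),"q6",round(o["qpos"][5],2))
    if tgt is not None:
        d=R.T@(np.array(tgt[:3])-o["ee_pos"]); print("tool shift",np.round(d,2),"turn z",None if len(tgt)<4 else round((yaw-tgt[3]+90)%180-90,2))
if __name__=="__main__":
    import sys; st([float(a) for a in sys.argv[1:]] or None)
E
python3 st.py 637.4 270.5 2 -18
```

```text
t 3.62 pos [636.81 270.06  31.02] yawY -17.67 tiltz [ 0.  0. -1.] F [-0.3  1.3  0. ] w 87.7 g 0.0 q6 0.69
tool shift [ 0.59  0.42 29.02] turn z 0.33
```

Request:
jog_arm --increments '[0, 0, 0, 0, 0, 10, 100, 0, 0, 0, 0, 0, 10, 100, 0, 0, 0, 0, 0, 9, 100, 0, 0, 0, 0, 0, 0, 0, 0, 0, 0, 0, 0, 0, 0, 0, 0, 0, 0, 0, 0, 0, 0, 0, 0, 0, 0, 0, 0, 0, 0, 0, 0, 0, 0, 0, 0, 0, 0, 0, 0, 0, 0]'

```text
t: 4.75
ee_pos: [636.6, 269.9, 1.7]
orientation: [-2.539, -1.85, 0.0]
ft_force: [-0.4, -0.1, -0.8]
width: 59.1
grasp_force: 30.0
```

```bash
python3 st.py 637.4 270.5 2 72
```

```text
t 4.75 pos [636.63 269.88   1.66] yawY -17.86 tiltz [-0. -0. -1.] F [-0.4 -0.1 -0.8] w 59.1 g 30.0 q6 0.7
tool shift [ 0.83  0.54 -0.34] turn z -89.86
```

Request:
jog_arm --increments '[0, 0, 0, 0, 0, 0, 95, 0, 0, 0, 0, 0, 0, 95, 0, 0, -10, 0, 0, 0, 95, 0, 0, -10, 0, 0, 0, 95, 0, 0, -10, 0, 0, 0, 95, 0, 0, -10, 0, 0, 0, 95, 0, 0, -10, 0, 0, 0, 95, 0, 0, -10, 0, 0, 0, 95, 0, 0, -10, 0, 0, 0, 95, 0, 0, -10, 0, 0, 0, 95, 0, 0, -10, 0, 0, 0, 95, 0, 0, 0, 0, 0, 0, 95]'

```text
t: 6.25
ee_pos: [636.7, 269.9, 1.7]
orientation: [0.49, 3.103, 0.0]
ft_force: [0.0, 0.4, -0.5]
width: 83.4
grasp_force: 0.0
```

Request:
jog_arm --increments '[0, 0, 0, 0, 0, 0, 0, 0, 0, 0, 0, 0, 0, 0, 0, 0, 0, 0, 0, 0, 0, 0, 0, 0, 0, 0, 0, 0, 0, 0, 0, 0, 0, 0, 0]'

```text
t: 6.88
ee_pos: [636.7, 269.9, 1.7]
orientation: [-0.488, -3.103, 0.0]
ft_force: [-0.4, -0.1, 0.1]
width: 58.6
grasp_force: 30.0
```

```bash
python3 - <<'E'
from fit import *
from st import st
st((598,46.5,140,81))
for k in("top","side"):
    im=get_image(k); np.savez(f"{k}1.npz",**{a:np.array(v) for a,v in im.items()})
    x,f=fit(disc,[im],np.array([636.6,270,8.]),42,np.radians([20,40])) ; show(k,x,f)
    cv2.imwrite(f"pics/{k}1.png",im["pixels"])
E
```

```text
t 6.88 pos [636.67 269.89   1.67] yawY 72.12 tiltz [-0. -0. -1.] F [-0.4 -0.1  0.1] w 58.6 g 30.0 q6 -0.87
tool shift [ -31.79 -224.47 -138.32] turn z -8.88
top [641.6 302.3] th [16.2] cost 3284.5
side [635.3 269.2] th [40.8] cost 809.5
```

Request:
jog_arm --increments '[0, 0, 0, 0, 0, 0, 90, 0, 0, 0, 0, 0, 0, 90, 0, 0, 0, 0, 0, -15, 90, 0, 0, 0, 0, 0, -30, 90, 0, 0, 0, 0, 0, -30, 90, 0, 0, 0, 40, -35, 0, 90, 0, 0, 0, 40, -35, 0, 90, 0, 0, 0, 40, -35, 0, 90, 0, 0, 0, 0, 0, 0, 90]'

```text
t: 8.1
ee_pos: [486.2, 205.1, 77.2]
orientation: [-0.487, -3.1, 0.003]
ft_force: [1.2, 0.3, 0.3]
width: 79.3
grasp_force: 0.0
```

```bash
cat > look.py <<'E'
from fit import *
from st import st
import sys
def look(tag,jobs):
    for k in("top","side"):
        im=get_image(k); np.savez(f"{k}{tag}.npz",**{a:np.array(v) for a,v in im.items()})
        for n,fn,c0,R,th,kw in jobs:
            x,f=fit(fn,[im],np.array(c0,float),R,np.radians(th),**kw); show(k+" "+n,x,f)
        cv2.imwrite(f"pics/{k}{tag}.png",im["pixels"])
E
python3 - <<'E'
from look import *
look("2",[("discL",disc,(636.7,269.9,8),42,[20,40],{})]); st()
E
```

```text
top discL [635.5 272.3] th [41.] cost 213.7
side discL [636.8 268.3] th [40.] cost 114.6
t 8.2 pos [491.39 207.22  77.95] yawY 72.13 tiltz [ 0.002  0.001 -1.   ] F [-0.3  0.5  1.2] w 79.1 g 0.0 q6 -0.88
```

Request:
jog_arm --increments '[0, 0, 0, -40, 35, 0, 90, 0, 0, 0, -40, 35, 0, 90, 0, 0, 0, -40, 35, 0, 90, 0, 0, 0, 0, 0, 20, 90, 0, 0, 0, 0, 0, 30, 90, 0, 0, 0, 0, 0, 25, 90, 0, 0, 0, 0, 0, 0, 90, 0, 0, 0, 0, 0, 0, 0, 0, 0, 0, 0, 0, 0, 0, 0, 0, 0, 0, 0, 0, 0, 0, 0, 0, 0, 0, 0, 0, 0, 0, 0, 0, 0, 0, 0]'

```text
t: 9.7
ee_pos: [636.6, 269.8, 1.7]
orientation: [-0.488, -3.103, 0.0]
ft_force: [0.4, 0.3, -0.1]
width: 58.8
grasp_force: 30.0
```

```bash
python3 st.py 598.4 46.2 75 80
```

```text
t 9.7 pos [636.61 269.84   1.67] yawY 72.13 tiltz [-0. -0. -1.] F [ 0.4  0.3 -0.1] w 58.8 g 30.0 q6 -0.88
tool shift [ -32.24 -224.58  -73.32] turn z -7.87
```

Request:
jog_arm --increments '[0, 0, 0, 0, 0, -18, 0, 0, 0, 0, 0, 0, -30, 0, 0, 0, 0, 0, 0, -30, 0, 0, 0, 0, -5.4, -37.4, 0, 0, 0, 0, 0, -5.4, -37.4, 0, 0, 0, 0, 0, -5.4, -37.4, 0, 0, 0, 0, 0, -5.3, -37.4, 0, 0, 0, 0, 0, -5.3, -37.5, 0, 0, 0, 0, 0, -5.4, -37.5, 0, 0, 0, 0, -4, 0, 0, 0, 0, 0, 0, -4, 0, 0, 0, 0, 0, 0, 0, 0, 0, 0, 0]'

```text
t: 11.2
ee_pos: [598.9, 46.1, 80.9]
orientation: [0.271, 3.128, 0.0]
ft_force: [-0.2, 0.6, -0.9]
width: 58.9
grasp_force: 30.0
```

Request:
jog_arm --increments '[0, 0, 0, 0, 0, 0, 0, 0, 0, 0, 0, 0, 0, 0]'

```text
t: 11.45
ee_pos: [598.5, 46.4, 79.9]
orientation: [0.271, 3.13, 0.0]
ft_force: [0.4, -0.2, -0.1]
width: 59.0
grasp_force: 30.0
```

```bash
python3 - <<'E'
from h import *
from st import st
st((598.4,46.2,59.7,80.1))
a=get_image("side"); b=get_image("top")
def crop(im,u,v,s=40): return cv2.resize(im["pixels"][v-s:v+s,u-s:u+s],(400,400),interpolation=2)
cv2.imwrite("pics/c3.png",np.hstack([crop(a,246,205),crop(b,243,186)]))
E
```

```text
t 11.45 pos [598.48  46.41  79.95] yawY 80.11 tiltz [ 0.  0. -1.] F [ 0.4 -0.2 -0.1] w 59.0 g 30.0 q6 -1.34
tool shift [ 0.05 -0.22 20.25] turn z 0.01
```

View pics/c3.png

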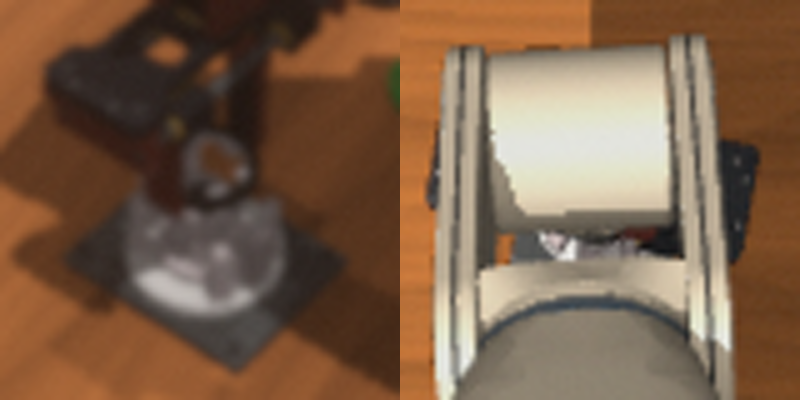

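The disc hangs level above the hub at crop position (215,160), roughly concentric in the side view. I'll descend slowly while watching the force.

Request:
jog_arm --increments '[0, 0, 0, 0, 0, 9, 0, 0, 0, 0, 0, 0, 9, 0, 0, 0, 0, 0, 0, 1.5, 0, 0, 0, 0, 0, 0, 1.5, 0, 0, 0, 0, 0, 0, 1.5, 0, 0, 0, 0, 0, 0, 1.5, 0, 0, 0, 0, 0, 0, 1.5, 0, 0, 0, 0, 0, 0, 0, 0]'

```text
t: 12.55
ee_pos: [598.4, 46.2, 54.1]
orientation: [-0.27, -3.13, -0.0]
ft_force: [-0.9, 0.1, -1.1]
width: 58.9
grasp_force: 30.0
```

```bash
python3 st.py 598.4 46.2 23.7 80.1
```

```text
t 12.55 pos [598.36  46.24  54.11] yawY 80.13 tiltz [-0.  0. -1.] F [-0.9  0.1 -1.1] w 58.9 g 30.0 q6 -1.34
tool shift [-5.000e-02 -3.000e-02  3.041e+01] turn z 0.03
```

Request:
jog_arm --increments '[0, 0, 0, 0, 0, 2.6, 0, 0, 0, 0, 0, 0, 2.6, 0, 0, 0, 0, 0, 0, 2.6, 0, 0, 0, 0, 0, 0, 2.6, 0, 0, 0, 0, 0, 0, 2.6, 0, 0, 0, 0, 0, 0, 2.6, 0, 0, 0, 0, 0, 0, 2.6, 0, 0, 0, 0, 0, 0, 2.6, 0, 0, 0, 0, 0, 0, 2.6, 0, 0, 0, 0, 0, 0, 2.6, 0, 0, 0, 0, 0, 0, 2.6, 0, 0, 0, 0, 0, 0, 0, 0]'

```text
t: 14.05
ee_pos: [598.2, 46.2, 25.3]
orientation: [-0.27, -3.13, 0.0]
ft_force: [0.1, 0.2, -0.7]
width: 58.7
grasp_force: 30.0
```

Request:
jog_arm --increments '[0, 0, 0, 0, 0, 0.8, 0, 0, 0, 0, 0, 0, 0.8, 0, 0, 0, 0, 0, 0, 0.5, 0, 0, 0, 0, 0, 0, 0, 0]'

```text
t: 14.55
ee_pos: [598.4, 46.2, 23.5]
orientation: [0.27, 3.13, 0.0]
ft_force: [-0.3, 0.5, -0.7]
width: 58.8
grasp_force: 30.0
```

```bash
python3 st.py 598.4 46.2 23.7 80.1
```

```text
t 14.55 pos [598.43  46.24  23.49] yawY 80.13 tiltz [ 0.  0. -1.] F [-0.3  0.5 -0.7] w 58.8 g 30.0 q6 -1.34
tool shift [ 0.02 -0.05 -0.21] turn z 0.03
```

Request:
jog_arm --increments '[0, 0, 0, 0, 0, 0.4, 0, 0, 0, 0, 0, 0, 0.4, 0, 0, 0, 0, 0, 0, 0, 0]'

```text
t: 14.92
ee_pos: [598.5, 46.2, 23.4]
orientation: [0.27, 3.13, -0.0]
ft_force: [-2.5, -0.4, 7.0]
width: 58.9
grasp_force: 30.0
```

Request:
jog_arm --increments '[0, 0, 0, 0, 0, 0, 85, 0, 0, 0, 0, 0, 0, 85, 0, 0, 0, 0, 0, -15, 85, 0, 0, 0, 0, 0, -35, 90, 0, 0, 0, 0, 0, -40, 90, 0, 0, 0, 13.9, -44.4, 0, 90, 0, 0, 0, 13.9, -44.4, 0, 90, 0, 0, 0, 13.9, -44.4, 0, 90, 0, 0, 0, 14, -44.4, 0, 90, 0, 0, 0, 14, -44.5, 0, 90, 0, 0, 0, 14, -44.5, 0, 90, 0, 0, 0, 13.9, -44.5, 0, 90]'

```text
t: 16.42
ee_pos: [448.5, -245.0, 113.7]
orientation: [0.27, 3.129, -0.001]
ft_force: [-0.0, 0.3, 0.8]
width: 79.1
grasp_force: 0.0
```

```bash
python3 - <<'E'
from look import *
st((448.8,-243.5,1.7,38.5))
for k in("side","top"):
    im=get_image(k); np.savez(f"{k}4.npz",**{a:np.array(v) for a,v in im.items()})
    x,f=fit(disc,[im],np.array([620,-231,8.]),42,np.radians([20,40])); show(k+" discR",x,f)
    cv2.imwrite(f"pics/{k}4.png",im["pixels"])
    u,v=[int(a) for a in proj(im,(598,46,35))]; s=26; globals()[k]=cv2.resize(im["pixels"][v-s:v+s,u-s:u+s],(400,400),interpolation=2)
cv2.imwrite("pics/c4.png",np.hstack([side,top]))
E
```

```text
t 16.43 pos [ 448.53 -245.    113.69] yawY 80.14 tiltz [ 0.001 -0.001 -1.   ] F [-0.   0.3  0.8] w 79.1 g 0.0 q6 -1.92
tool shift [  0.13   1.58 111.99] turn z 41.64
side discR [ 620.2 -234.6] th [41.3] cost 244.3
top discR [ 619.6 -229.9] th [40.7] cost 308.1
```

View pics/c4.png

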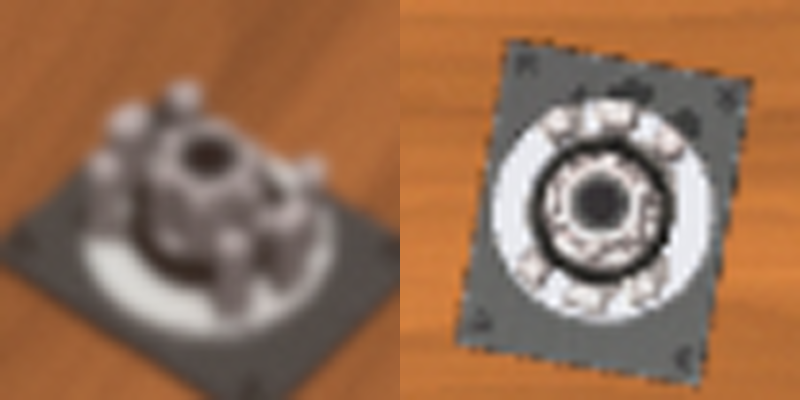

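The disc is seated flat around the hub; its dark ring is at about (600,205) in the top crop. Next is the plate, centred with two pre-grips.

Request:
jog_arm --increments '[0, 0, 10.4, 0, 0, 23, 95, 0, 0, 10.4, 0, 0, 23, 95, 0, 0, 10.4, 0, 0, 23, 95, 0, 0, 10.4, 0, 0, 23, 95, 0, 0, 0, 0, 0, 10, 95, 0, 0, 0, 0, 0, 10, 95, 0, 0, 0, 0, 0, 0, 95, 0, 0, 0, 0, 0, 0, 0, 0, 0, 0, 0, 0, 0, 0, 0, 0, 0, 0, 0, 0, 0, 0, 0, 0, 0, 0, 0, 0, 0, 0, 0, 0, 0, 0, 0]'

```text
t: 18.02
ee_pos: [449.1, -243.6, 0.9]
orientation: [1.364, 2.83, -0.0]
ft_force: [-0.8, 0.2, 3.9]
width: 58.9
grasp_force: 30.0
```

Request:
jog_arm --increments '[0, 0, 0, 0, 0, 0, 90, 0, 0, 0, 0, 0, 0, 90, 0, 0, 10, 0, 0, 0, 90, 0, 0, 10, 0, 0, 0, 90, 0, 0, 10, 0, 0, 0, 90, 0, 0, 10, 0, 0, 0, 90, 0, 0, 10, 0, 0, 0, 90, 0, 0, 10, 0, 0, 0, 90, 0, 0, 10, 0, 0, 0, 90, 0, 0, 10, 0, 0, 0, 90, 0, 0, 0, 0, 0, 0, 50, 0, 0, 0, 0, 0, 0, 0]'

```text
t: 19.52
ee_pos: [448.9, -243.5, 0.6]
orientation: [-2.862, -1.296, 0.0]
ft_force: [-0.1, -0.8, -0.6]
width: 62.5
grasp_force: 0.0
```

Request:
jog_arm --increments '[0, 0, 0, 0, 0, 0, 0, 0, 0, 0, 0, 0, 0, 0, 0, 0, 0, 0, 0, 0, 0, 0, 0, 0, 0, 0, 0, 90, 0, 0, 0, 0, 0, 0, 90, 0, 0, -10, 0, 0, 0, 90, 0, 0, -10, 0, 0, 0, 90, 0, 0, -10, 0, 0, 0, 90, 0, 0, -10, 0, 0, 0, 90, 0, 0, 0, 0, 0, 0, 90]'

```text
t: 20.78
ee_pos: [449.0, -243.6, 0.7]
orientation: [2.251, 2.191, 0.0]
ft_force: [0.4, -0.6, 1.0]
width: 79.1
grasp_force: 0.0
```

```bash
python3 - <<'E'
from look import *
st((448.8,-243.5,1.7,-1.5))
im=get_image("side"); x,f=fit(plate,[im],np.array([448.8,-243.5,6]),46,np.radians([88])); show("plate side",x,f)
u,v=[int(a) for a in proj(im,(448,-243,6))]; s=26; cv2.imwrite("pics/c5.png",cv2.resize(im["pixels"][v-s:v+s,u-s:u+s],(400,400),interpolation=2))
E
```

```text
t 20.77 pos [ 449.01 -243.57    0.73] yawY -1.55 tiltz [ 0. -0. -1.] F [ 0.4 -0.6  1. ] w 79.1 g 0.0 q6 -0.49
tool shift [ 0.07 -0.21 -0.97] turn z -0.05
plate side [ 449.2 -245.8] th [89.2] cost 546.8
```

View pics/c5.png

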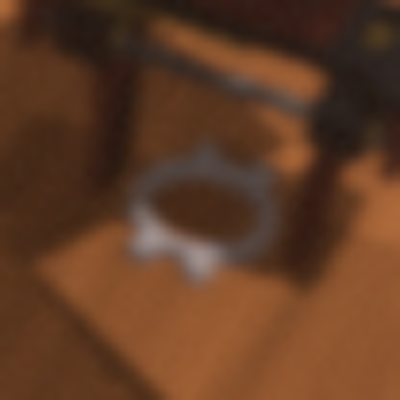

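The side crop shows the plate flat and centred between the open fingers at about (205,215), with its tabs clear. I'll grip and carry it.

Request:
jog_arm --increments '[0, 0, 0, 0, 0, -0.8, 90, 0, 0, 0, 0, 0, 0, 0, 0, 0, 0, 0, 0, 0, 0, 0, 0, 0, 0, 0, 0, 0, 0, 0, 0, 0, 0, 0, 0, 0, 0, 0, 0, 0, 0, 0, 0, 0, 0, 0, 0, -20, 0, 0, 0, 0, 0, 0, -35, 0, 0, 0, 0, 0, 0, -35, 0, 0, 0, 0, 0, 0, 0, 0]'

```text
t: 22.08
ee_pos: [450.4, -244.4, 93.6]
orientation: [2.246, 2.19, 0.002]
ft_force: [0.3, -0.5, -1.5]
width: 58.8
grasp_force: 30.0
```

Request:
jog_arm --increments '[0, 0, 0, 36.7, 17.7, 0, 0, 0, 0, 0, 36.7, 17.7, 0, 0, 0, 0, 0, 36.7, 17.7, 0, 0, 0, 0, 0, 36.7, 17.7, 0, 0, 0, 0, 0, 36.7, 17.7, 0, 0, 0, 0, 0, 36.7, 17.7, 0, 0, 0, 0, 0, 36.7, 17.7, 0, 0, 0, 0, 0, 36.7, 17.7, 0, 0, 0, 0, -10.2, 0, 0, 0, 0, 0, 0, -10.2, 0, 0, 0, 0, 0, 0, -10.2, 0, 0, 0, 0, 0, 0, -10.2, 0, 0, 0, 0]'

```text
t: 23.58
ee_pos: [597.0, 46.4, 89.6]
orientation: [-1.335, -2.842, 0.002]
ft_force: [0.5, 0.5, -1.3]
width: 58.9
grasp_force: 30.0
```

Request:
jog_arm --increments '[0, 0, -10.2, 0, 0, 0, 0, 0, 0, -10.2, 0, 0, 0, 0, 0, 0, -10.2, 0, 0, 0, 0, 0, 0, -10.2, 0, 0, 0, 0, 0, 0, 0, 0, 0, 0, 0, 0, 0, 0, 0, 0, 0, 0, 0, 0, 0, 0, 0, 0, 0]'

```text
t: 24.45
ee_pos: [597.8, 46.3, 91.1]
orientation: [-0.273, -3.129, 0.0]
ft_force: [0.3, 0.3, -0.4]
width: 58.6
grasp_force: 30.0
```

```bash
python3 - <<'E'
from look import *
st((598.4,46.2,57,80.1))
im=get_image("side"); z0=get_obs()["ee_pos"][2]-1.5
x,f=fit(plate,[im],np.array([598.4,46.2,z0]),46,np.radians([170]),z0=z0); show("plate side",x,f)
u,v=[int(a) for a in proj(im,(598,46,65))]; s=26; cv2.imwrite("pics/c6.png",cv2.resize(im["pixels"][v-s:v+s,u-s:u+s],(400,400),interpolation=2))
E
```

```text
t 24.45 pos [597.83  46.35  91.11] yawY 80.03 tiltz [-0. -0. -1.] F [ 0.3  0.3 -0.4] w 58.6 g 30.0 q6 -1.34
tool shift [-0.6  -0.04 34.11] turn z -0.07
plate side [596.8  44.1] th [170.6] cost 662.5
```

View pics/c6.png

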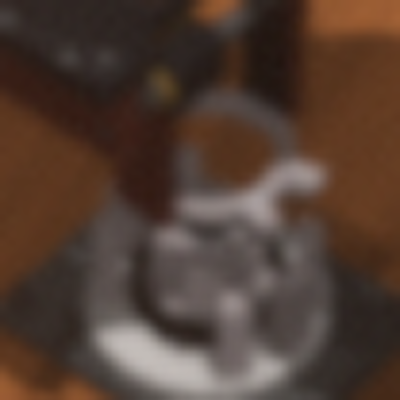

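The plate is held level above the carrier, tabs toward ±x, at about (250,170) in the crop. I'll lower it slowly.

Request:
jog_arm --increments '[0, 0, 0, -0.6, 0, 9, 0, 0, 0, 0, 0, 0, 10, 0, 0, 0, 0, 0, 0, 9, 0, 0, 0, 0, 0, 0, 3, 0, 0, 0, 0, 0, 0, 1.5, 0, 0, 0, 0, 0, 0, 1.5, 0, 0, 0, 0, 0, 0, 1.5, 0, 0, 0, 0, 0, 0, 1.5, 0, 0, 0, 0, 0, 0, 1.5, 0, 0, 0, 0, 0, 0, 0, 0]'

```text
t: 25.75
ee_pos: [598.5, 46.2, 52.9]
orientation: [-0.27, -3.13, 0.0]
ft_force: [-0.4, -0.5, -1.0]
width: 58.6
grasp_force: 30.0
```

Request:
jog_arm --increments '[0, 0, 0, 0, 0, 2.4, 0, 0, 0, 0, 0, 0, 2.4, 0, 0, 0, 0, 0, 0, 2.4, 0, 0, 0, 0, 0, 0, 2.4, 0, 0, 0, 0, 0, 0, 2.4, 0, 0, 0, 0, 0, 0, 2.4, 0, 0, 0, 0, 0, 0, 2.4, 0, 0, 0, 0, 0, 0, 2.4, 0, 0, 0, 0, 0, 0, 0.8, 0, 0, 0, 0, 0, 0, 0.8, 0, 0, 0, 0, 0, 0, 0, 0]'

```text
t: 27.12
ee_pos: [598.6, 46.3, 32.2]
orientation: [-0.27, -3.13, 0.0]
ft_force: [0.8, -0.4, -0.7]
width: 58.6
grasp_force: 30.0
```

Request:
jog_arm --increments '[0, 0, 0, 0, 0, 0.5, 0, 0, 0, 0, 0, 0, 0.4, 0, 0, 0, 0, 0, 0, 0, 0]'

```text
t: 27.5
ee_pos: [598.7, 46.2, 31.5]
orientation: [0.27, 3.13, -0.0]
ft_force: [-1.2, 0.2, 2.0]
width: 58.8
grasp_force: 30.0
```

Request:
jog_arm --increments '[0, 0, 0, 0, 0, 0.2, 0, 0, 0, 0, 0, 0, 0, 85, 0, 0, 0, 0, 0, 0, 85, 0, 0, 0, 0, 0, -15, 85, 0, 0, 0, 0, 0, -40, 95, 0, 0, 0, -10, -38.7, -25, 95, 0, 0, 0, -10, -38.7, 0, 95, 0, 0, 0, -10, -38.7, 0, 95, 0, 0, 0, -10, -38.7, 0, 95, 0, 0, 0, -10, -38.7, 0, 95, 0, 0, 0, -9.9, -38.6, 0, 95, 0, 0, 0, -9.9, -38.6, 0, 95]'

```text
t: 29.0
ee_pos: [621.2, -233.8, 112.2]
orientation: [0.27, 3.129, -0.0]
ft_force: [0.3, -0.7, 0.3]
width: 83.4
grasp_force: 0.0
```

Request:
jog_arm --increments '[0, 0, 9.8, 0, 0, 9, 95, 0, 0, 9.8, 0, 0, 9, 95, 0, 0, 9.8, 0, 0, 9, 95, 0, 0, 9.8, 0, 0, 9, 95, 0, 0, 9.8, 0, 0, 9, 95, 0, 0, 9.8, 0, 0, 9, 95, 0, 0, 9.8, 0, 0, 9, 95, 0, 0, 9.8, 0, 0, 9, 95, 0, 0, 9.8, 0, 0, 9, 95, 0, 0, 9.8, 0, 0, 0, 95, 0, 0, 0, 0, 0, 0, 95]'

```text
t: 30.38
ee_pos: [621.3, -232.5, 30.8]
orientation: [2.538, 1.851, 0.0]
ft_force: [0.2, -0.1, -0.3]
width: 83.1
grasp_force: 0.0
```

```bash
python3 - <<'E'
from look import *
st((620.7,-232.5,1.7,-17.9))
for k in("side","top"):
    im=get_image(k); u,v=[int(a) for a in proj(im,(598,46,40))]; s=26; globals()[k]=cv2.resize(im["pixels"][v-s:v+s,u-s:u+s],(400,400),interpolation=2)
cv2.imwrite("pics/c7.png",np.hstack([side,top]))
E
```

```text
t 30.38 pos [ 621.28 -232.55   30.81] yawY -17.78 tiltz [ 0.001 -0.    -1.   ] F [ 0.2 -0.1 -0.3] w 83.1 g 0.0 q6 -0.07
tool shift [-0.13 -0.58 29.11] turn z 0.12
```

View pics/c7.png

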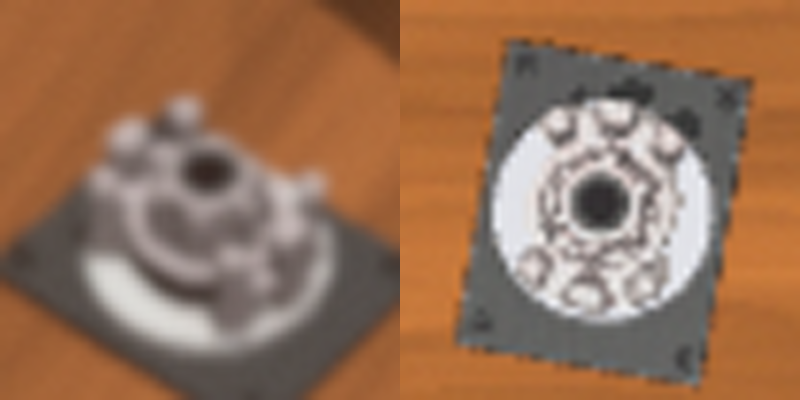

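The separator ring now covers the disc, with its tabs down in the slots around (600,205) in the top crop. Now I'll centre and grip the second disc.

Request:
jog_arm --increments '[0, 0, 0, 0, -0.5, 10, 95, 0, 0, 0, 0, 0, 10, 95, 0, 0, 0, 0, 0, 9, 95, 0, 0, 0, 0, 0, 0, 50, 0, 0, 0, 0, 0, 0, 0, 0, 0, 0, 0, 0, 0, 0, 0, 0, 0, 0, 0, 0, 0, 0, 0, 0, 0, 0, 0, 0, 0, 0, 0, 0, 0, 0, 0]'

```text
t: 31.6
ee_pos: [620.5, -232.2, 1.0]
orientation: [-2.539, -1.85, 0.0]
ft_force: [-0.7, -0.2, -0.6]
width: 58.6
grasp_force: 30.0
```

Request:
jog_arm --increments '[0, 0, 0, 0, 0, 0, 95, 0, 0, 0, 0, 0, 0, 95, 0, 0, -10, 0, 0, 0, 95, 0, 0, -10, 0, 0, 0, 95, 0, 0, -10, 0, 0, 0, 95, 0, 0, -10, 0, 0, 0, 95, 0, 0, -10, 0, 0, 0, 95, 0, 0, -10, 0, 0, 0, 95, 0, 0, -10, 0, 0, 0, 95, 0, 0, -10, 0, 0, 0, 95, 0, 0, -10, 0, 0, 0, 95, 0, 0, 0, 0, 0, 0, 95]'

```text
t: 33.1
ee_pos: [620.5, -232.3, 1.1]
orientation: [0.49, 3.103, -0.0]
ft_force: [-0.4, 0.7, 0.1]
width: 83.0
grasp_force: 0.0
```

Request:
jog_arm --increments '[0, 0, 0, 0, 0, 0, 0, 0, 0, 0, 0, 0, 0, 0, 0, 0, 0, 0, 0, 0, 0, 0, 0, 0, 0, 0, 0, 0, 0, 0, 0, 0, 0, 0, 0, 0, 0, 0, 0, 0, 0, 0]'

```text
t: 33.85
ee_pos: [620.5, -232.2, 1.1]
orientation: [-0.488, -3.103, -0.0]
ft_force: [-0.1, 0.3, 0.5]
width: 59.3
grasp_force: 30.0
```

```bash
python3 st.py 598.4 46.2 90 80.1
```

```text
t 33.85 pos [ 620.51 -232.23    1.05] yawY 72.13 tiltz [-0.  0. -1.] F [-0.1  0.3  0.5] w 59.3 g 30.0 q6 -1.63
tool shift [106.49 258.22 -88.95] turn z -7.97
```

Request:
jog_arm --increments '[0, 0, 0, 0, 0, -19, 0, 0, 0, 0, 0, 0, -35, 0, 0, 0, 0, 0, 0, -35, 0, 0, 0, 0, 15.2, 36.9, 0, 0, 0, 0, 0, 15.2, 36.9, 0, 0, 0, 0, 0, 15.2, 36.9, 0, 0, 0, 0, 0, 15.2, 36.9, 0, 0, 0, 0, 0, 15.2, 36.9, 0, 0, 0, 0, 0, 15.2, 36.9, 0, 0, 0, 0, 0, 15.3, 36.8, 0, 0, 0, 0, -4, 0, 0, 0, 0, 0, 0, -4, 0, 0, 0, 0]'

```text
t: 35.35
ee_pos: [598.6, 47.0, 91.4]
orientation: [0.264, 3.129, 0.0]
ft_force: [0.8, 0.1, -0.4]
width: 58.8
grasp_force: 30.0
```

Request:
jog_arm --increments '[0, 0, 0, 0, 0, 5, 0, 0, 0, 0, 0, 0, 10, 0, 0, 0, 0, 0, 0, 5, 0, 0, 0, 0, 0, 0, 0, 0, 0, 0, 0, 0, 0, 0, 0]'

```text
t: 35.98
ee_pos: [598.4, 46.1, 70.0]
orientation: [-0.271, -3.13, 0.0]
ft_force: [-0.3, -0.6, -1.2]
width: 59.1
grasp_force: 30.0
```

```bash
python3 st.py 598.4 46.2 37 80.1
```

```text
t 35.98 pos [598.41  46.07  69.99] yawY 80.11 tiltz [-0. -0. -1.] F [-0.3 -0.6 -1.2] w 59.1 g 30.0 q6 -1.34
tool shift [3.000e-02 1.300e-01 3.299e+01] turn z 0.01
```

Request:
jog_arm --increments '[0, 0, 0, 0, 0.1, 8, 0, 0, 0, 0, 0, 0, 1.5, 0, 0, 0, 0, 0, 0, 1.5, 0, 0, 0, 0, 0, 0, 1.5, 0, 0, 0, 0, 0, 0, 1.5, 0, 0, 0, 0, 0, 0, 1.5, 0, 0, 0, 0, 0, 0, 1.5, 0, 0, 0, 0, 0, 0, 1.5, 0, 0, 0, 0, 0, 0, 0, 0]'

```text
t: 37.1
ee_pos: [598.3, 46.2, 51.4]
orientation: [-0.27, -3.13, 0.0]
ft_force: [-0.8, 0.2, -0.2]
width: 58.9
grasp_force: 30.0
```

Request:
jog_arm --increments '[0, 0, 0, 0, 0, 2.4, 0, 0, 0, 0, 0, 0, 2.4, 0, 0, 0, 0, 0, 0, 2.4, 0, 0, 0, 0, 0, 0, 2.4, 0, 0, 0, 0, 0, 0, 2.4, 0, 0, 0, 0, 0, 0, 0.8, 0, 0, 0, 0, 0, 0, 0.8, 0, 0, 0, 0, 0, 0, 0.5, 0, 0, 0, 0, 0, 0, 0, 0]'

```text
t: 38.22
ee_pos: [598.4, 46.3, 37.5]
orientation: [0.27, 3.13, 0.0]
ft_force: [-0.3, 0.6, 0.1]
width: 59.1
grasp_force: 30.0
```

Request:
jog_arm --increments '[0, 0, 0, 0, 0, 0.4, 0, 0, 0, 0, 0, 0, 0.3, 0, 0, 0, 0, 0, 0, 0, 0]'

```text
t: 38.6
ee_pos: [598.4, 46.3, 37.0]
orientation: [0.27, 3.13, 0.0]
ft_force: [-1.2, 0.0, 3.2]
width: 59.0
grasp_force: 30.0
```

Request:
jog_arm --increments '[0, 0, 0, 0, 0, 0.1, 0, 0, 0, 0, 0, 0, 0, 85, 0, 0, 0, 0, 0, 0, 85, 0, 0, 0, 0, 0, -10, 85, 0, 0, 0, 0, 0, -30, 90, 0, 0, 0, 0, 0, -40, 90, 0, 0, 0, 30, -40, -20, 90, 0, 0, 0, 40, -40, 0, 90, 0, 0, 0, 40, -40, 0, 90, 0, 0, 0, 40, -40, 0, 90, 0, 0, 0, 0, 0, 0, 90]'

```text
t: 39.98
ee_pos: [420.0, -86.8, 137.0]
orientation: [-0.275, -3.128, -0.0]
ft_force: [0.7, -0.6, 0.0]
width: 79.4
grasp_force: 0.0
```

```bash
python3 - <<'E'
from look import *
st()
for k in("side","top"):
    im=get_image(k); u,v=[int(a) for a in proj(im,(598,46,40))]; s=26; globals()[k]=cv2.resize(im["pixels"][v-s:v+s,u-s:u+s],(400,400),interpolation=2)
    P=pts(im); x,y=P[...,0]-598.4,P[...,1]-46.2; r=np.hypot(x,y); m=(r>25)&(r<29); a=np.degrees(np.arctan2(y,x))
    print(k,[(q,np.round(np.nanpercentile(P[...,2][m&(abs((a-q+180)%360-180)<30)],[20,50,80]),1)) for q in(-100,-10,80,170)])
cv2.imwrite("pics/c8.png",np.hstack([side,top]))
E
```

```text
t 39.98 pos [420.   -86.75 137.01] yawY 79.95 tiltz [-0.002  0.    -1.   ] F [ 0.7 -0.6  0. ] w 79.4 g 0.0 q6 -1.63
side [(-100, array([44.2, 45. , 45.8])), (-10, array([44.5, 45.1, 45.6])), (80, array([19.1, 31.1, 42. ])), (170, array([43.1, 44.3, 46.2]))]
top [(-100, array([17.5, 33.9, 42.7])), (-10, array([42.3, 43.7, 46.6])), (80, array([42.1, 45.4, 48.4])), (170, array([42.7, 44.9, 48.1]))]
```

View pics/c8.png

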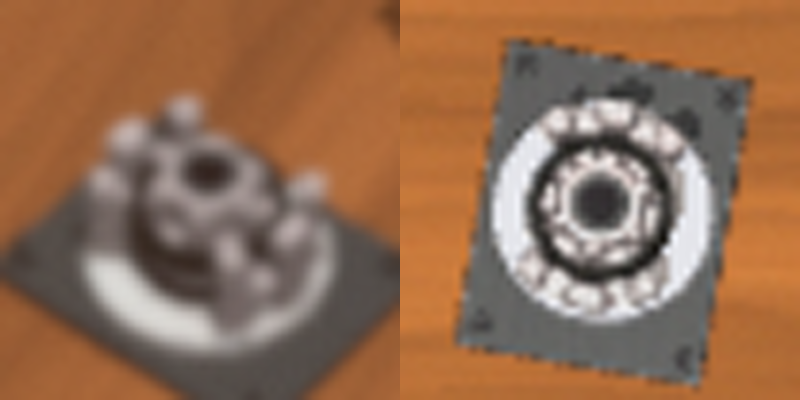

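The pack lies flat in the carrier. The top disc's dark ring is level at about z 44 to 45, against 44 expected, and centred at (600,205) in the top crop. Handing in.

```bash
python3 -c "
from workcell import job; print(job.close_job())"
```

```text
the job is handed in; nothing more can be done
None
```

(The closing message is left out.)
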